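# Snap the lid of the screw box shut

## Task

The lid lies in place on the screw box, but the four spring tongues of its rim, one in the middle of each side, still stand up. Go round the rim with your fingertips and press every tongue down until it clicks under its catch and stays flush with the lid. Only press: do not lift the lid or the box or shove the box across the bench, and leave the tools round it where they lie.

Things in the scene. Friction and masses are not known exactly. Their poses are not given: they have to be found in the camera images.
- hardware_box: Loose dark grey plastic box full of screws (0.8 to 1.2 kg with its lid), 130 mm (its x) by 180 mm (its y), wall top 66 mm above the bench. Origin: centre of its underside; z up. Its -x side (front) faces towards the robot, turned by up to about 0.8 rad.
- lid_centre (a point): Centre of the upper face of the loose light grey lid, 69 mm above the bench. The lid, 138 x 188 mm and 3.6 mm thick, already lies level and centred on the box, its axes along those of the box; it weighs about 0.25 kg with its tongues. Pressing its middle or its corners shuts nothing.
- pad_front (a point): Where to press the front tongue (box's -x side): a point on its ridged upper face, 12 mm in from its outer edge, 64 mm from the box's centre; it moves with the tongue. The four tongues are alike: strips of the lid, hinged on the inner end, 39 mm long, 56 to 60 mm wide. Relaxed, a tongue slopes up outwards by about 0.22 rad, pad 75 mm above the bench; shut it is flush, pad 69 mm above it.
- pad_back (a point): The same point of the back tongue, on the box's +x side (far from the robot), 64 mm from the box's centre.
- pad_left (a point): The same point of the left tongue, on the box's +y side, 89 mm from the box's centre.
- pad_right (a point): The same point of the right tongue, on the box's -y side, 89 mm from the box's centre.
- tongue_front (a joint): Angle by which the front tongue is pressed down: about 0.02 rad relaxed, 0.22 clicked shut and flush, where it also meets the box's rim and stops hard. Pressed straight down on its pad it resists with up to about 9 N, then gives way with a click (a hook outside the box wall snaps under a rib) and stays down when let go; let go before the click it springs up again.
- tongue_back (a joint): The same for the back tongue.
- tongue_left (a joint): The same for the left tongue.
- tongue_right (a joint): The same for the right tongue.
- screwdriver: Red-handled screwdriver, 220 mm long, lying to the right of the box; a bystander.
- sanding_block: Cork sanding block, 110 x 62 x 38 mm, to the right of the box; a bystander.
- mallet: Beech mallet, 290 mm long, head 112 x 62 mm, lying to the left of the box; a bystander.
Not all that is in view belongs to the job. Of the things that look like the part that bears lid_centre, the larger one is meant.

How it is judged:
At the end, for the whole second after the job is handed in: All four tongues stay down by themselves at 0.185 rad or more (within about 1.5 mm of flush), the lid sits within 3 mm of its height on the box, and the box stands level and still on the bench (value of joint each of tongue_front, tongue_back, tongue_left, tongue_right above 0.185 rad and z of lid_centre in the frame of hardware_box below 0.0725 m and angle between hardware_box's own z axis and vertical below 0.03 rad and height (world z) of hardware_box below 0.004 m and linear speed of hardware_box below 0.01 m/s); the robot touches nothing.
It fails at once if the lid is lifted or prised off the box (more than 10 mm) (z of lid_centre in the frame of hardware_box above 0.08 m).
It fails at once if the box is lifted off the bench (more than 15 mm) (height (world z) of hardware_box above 0.015 m).
It fails at once if the box is tipped over (more than 0.2 rad) (angle between hardware_box's own z axis and vertical above 0.2 rad).
It fails at once if the box is shoved more than 50 mm across the bench (distance of hardware_box from where it was at the start of the episode above 0.05 m).
It fails at once if a tool lying round the box is moved more than 20 mm (distance of any of screwdriver, sanding_block, mallet from where it was at the start of the episode above 0.02 m).
It also fails if it takes over 45 s, if anything falls off the work surface, if the arm or the gripper's body presses on something with over 40 N, if the wrist force passes 120 N, or if a joint passes its speed limit or range.

## Robot

A 7-joint arm with a two-finger parallel gripper is mounted at the origin on a cart in front of the work surface, level with it; the furniture and walls round the work are solid. World frame = base frame: x ahead of the robot, y to its left, z up, the work surface at z = 0. Lengths are in m, angles in rad, forces in N, time in s.
With the tool pointing down it reaches from about 0.4 to 0.85 m from the base axis. Payload 10.4 kg.
Tool frame: the origin (TCP) lies on the centre line of the jaws, within the pads' length; the fingertips stand 17 mm ahead of it and the grasp point (between the pads) lies 2 mm behind it; z points along the fingers, y is the direction in which the jaws open and shut (so a half turn about z gives the same grasp; the last joint's range is limited). The gripper opens to 87 mm and grips with 3 to 60 N. Pads are 19 mm wide; open, the fingers measure 117 mm over their backs; the gripper's body (75 mm by 190 mm) begins 51 mm behind the grasp point.
Start: joints at [1.113, 0.332, -0.065, 1.46, 0.022, 1.35, -0.088], TCP at [0.263, -0.567, 0.208] pointing down, gripper open.
Joint ranges: [-2.6, 2.6], [-0.5, 2.12], [-1.47, 1.34], [0.16, 2.42], [-1.27, 4.41], [0.06, 2.06], [-2.6, 2.6]. Speed limits (rad/s): [2.22, 2.22, 2.79, 2.79, 3.14, 3.14, 3.14].

## Interface

Orientations are given as a unit quaternion [x, y, z, w].
In Python, from bench import r gives the robot as it stands.
- The arm moves only by the tool apply_moves, never from a script. Its argument "commands" is a list of rows, each an object with "rot": the turn, a rotation vector about the world's x, y, z in units of 180 degrees (1.0 is 180 degrees), a list of three; "linear": the shift along the world's x, y, z in units of 0.3 m (1.0 is 0.3 m), a list of three; "grip": the closure, from -1 (fully open) to 1 (shut). A call has 1 to 20 rows; each row is the pose to reach, as a shift and turn from the pose commanded when the call began, turning the shorter way round; what a row does not reach only later rows make up. A row lasts 1/10 s, in which the tool goes at most 50 mm and 8.59 degrees, less where a joint would pass 70% of its speed; a pose out of reach is approached as far as the arm can. A call with a number of a shift or a turn outside -1 to 1 is refused whole. A call with a gripper value outside its range is refused whole. The fingers move at their own pace and stop on an object; "newtons" is the grip in N (left out, the last holds). Time passes only in rows, so rows that repeat a pose let the fingers close. It gives the time, the measured TCP pose, the force and the opening at its end, in the units of the state.
- r.read_state(): the state, without advancing time (a new reading comes with each control period).
- r.camera(name): name is "scene" or "top" or "wrist"; returns a dict with "frame" (480x640x3 uint8, red, green, blue), "mtx" (3x3 intrinsics, pixels), "extrinsics" (4x4, takes a point from world to camera coordinates). Camera axes: x right, y down, z forward; pixel columns grow to the right and rows downward; lengths in m; the calibration is good to about 2 mm. The wrist camera is an equidistant fisheye: a pixel r from the principal point sees the ray r / f radians off the axis. A picture is of the moment at which its call begins. There is no depth.
- r.close_job(): hands the job in, once; it reports no verdict.
Trained networks look in a picture, given as the dict that the camera call returned (one of the last four; its "shot" number tells which), for a name from the list of things; names that differ only in an ending like _2 or _b are one class to them, and where a whole thing is asked for, a point or a joint stands for the part that bears it (a point fixed in the world has none). Each returns a list of dicts, best first, with "p" (0 to 1); they miss things now and then, are a little off and sometimes report something else, mostly with a low value. They report only what shows in the picture. A call takes as long as a camera call. They do not tell look-alikes from the thing itself.
- r.search_frame(thing, picture): "bbox" ([left, top, width, height] in pixels, round what is visible of it).
- r.spot_point(thing, picture): "location" ([column, row] in pixels: a listed point, or the origin of a listed thing).
The state is a dict: "time": time; "joint_positions": joint angles; "joint_vel": joint speeds; "joint_torque": joint torques, N m; "ee_pos": TCP position; "eef_rot": TCP orientation; "ft_force": force on the tool from outside, world axes, zero at the start; "torque": the same for the moment, N m; "width": finger opening in m.
Only numpy, scipy, OpenCV 4.12 (cv2) and the standard library are available. Lean on these libraries where they do the work, as an engineer would, in place of code of your own. Each camera call takes 0.05 s, during which the arm holds its last target. There are 200 camera calls.

## Working session

There is one attempt and no reset: what is moved stays moved. The work goes in short steps, Python scripts to look and compute and a tool call to move; the robot and the scene stay as the last step left them, time stands still between calls to the robot, and variables do not carry over. Pictures are saved under pics/ and viewed, about 8 in all and at most 12, crops included, and the job is handed in when it is done.

Besides the shell and the picture viewer there is one more tool, called after ">>>" as a command line: name --argument value ..., lists and objects as JSON in quotes. apply_moves: Moves the arm, as the interface text tells. Its arguments: {"type":"object","properties":{"commands":{"type":"array","items":{"type":"object","properties":{"rot":{"type":"array","items":{"type":"number"}},"linear":{"type":"array","items":{"type":"number"}},"grip":{"type":"number"}}}},"newtons":{"type":"number"}},"required":["commands"]}

```bash
mkdir -p pics; cat > h.py <<'E'
import numpy as np, cv2
from bench import r
def px2w(cam,px,z):
    K=np.array(cam["mtx"]);E=np.array(cam["extrinsics"])
    d=np.linalg.inv(K)@np.array([px[0],px[1],1.]);R=E[:3,:3];t=E[:3,3]
    c=-R.T@t;d=R.T@d
    return c+d*(z-c[2])/d[2]
def save(cam,n): cv2.imwrite(f"pics/{n}.png",cam["frame"][:,:,::-1])
E
python3 - <<'E'
from h import *
s=r.read_state();print({k:np.round(v,3) for k,v in s.items()})
for n in("top","scene"):
    c=r.camera(n);save(c,n)
    for t,z in[("lid_centre",.069),("pad_front",.075),("pad_back",.075),("pad_left",.075),("pad_right",.075),("hardware_box",0)]:
        for o in r.spot_point(t,c)[:3]: print(n,t,round(o["p"],2),np.round(o["location"]),px2w(c,o["location"],z).round(3))
E
```

```text
{'time': np.float64(0.0), 'joint_positions': array([ 1.113,  0.333, -0.065,  1.461,  0.022,  1.35 , -0.088]), 'joint_vel': array([ 0.002,  0.001, -0.001, -0.002, -0.001,  0.   ,  0.001]), 'joint_torque': array([-1.0000e-03, -6.2326e+01,  2.4000e-02, -3.8990e+01, -6.1000e-02,
        4.0000e-02,  0.0000e+00]), 'ee_pos': array([ 0.263, -0.566,  0.207]), 'eef_rot': array([ 0.976,  0.216, -0.   , -0.001]), 'ft_force': array([-0.714, -0.204, -0.03 ]), 'torque': array([-0.005, -0.007, -0.005]), 'width': np.float64(0.087)}
top lid_centre 0.71 [288. 218.] [0.534 0.135 0.069]
top lid_centre 0.6 [365. 218.] [ 0.534 -0.091  0.069]
top pad_front 0.85 [303. 238.] [0.474 0.09  0.075]
top pad_front 0.64 [384. 218.] [ 0.532 -0.147  0.075]
top pad_back 0.71 [349. 218.] [ 0.532 -0.043  0.075]
top pad_back 0.67 [279. 200.] [0.587 0.163 0.075]
top pad_left 0.73 [262. 235.] [0.483 0.21  0.075]
top pad_left 0.68 [369. 238.] [ 0.472 -0.101  0.075]
top pad_left 0.63 [281. 199.] [0.588 0.155 0.075]
top pad_right 0.7 [315. 205.] [0.571 0.058 0.075]
top pad_right 0.51 [366. 196.] [ 0.598 -0.094  0.075]
scene lid_centre 0.87 [272. 265.] [0.534 0.132 0.069]
scene lid_centre 0.79 [333. 226.] [ 0.507 -0.048  0.069]
scene pad_front 0.64 [302. 264.] [0.482 0.092 0.075]
scene pad_front 0.56 [347. 213.] [ 0.504 -0.1    0.075]
scene pad_back 0.79 [321. 236.] [ 0.505 -0.002  0.075]
scene pad_back 0.77 [246. 266.] [0.573 0.172 0.075]
scene pad_left 0.98 [263. 296.] [0.488 0.212 0.075]
scene pad_left 0.75 [358. 236.] [ 0.438 -0.051  0.075]
scene pad_right 0.69 [281. 237.] [0.573 0.059 0.075]
scene pad_right 0.57 [315. 211.] [ 0.567 -0.057  0.075]
scene hardware_box 0.67 [204. 398.] [0.452 0.427 0.   ]
```

View pics/top.png

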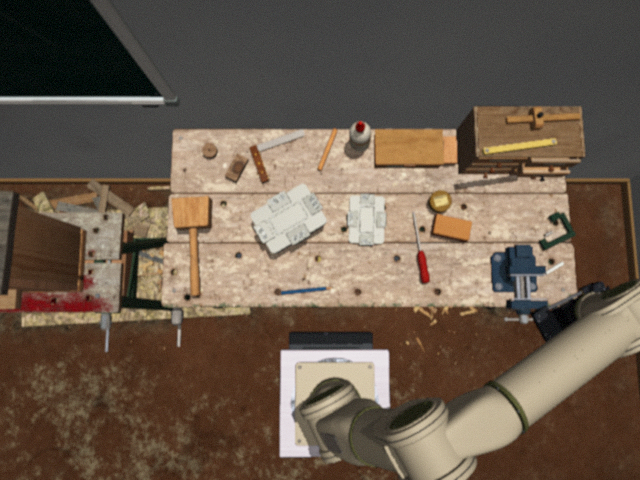

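View pics/scene.png

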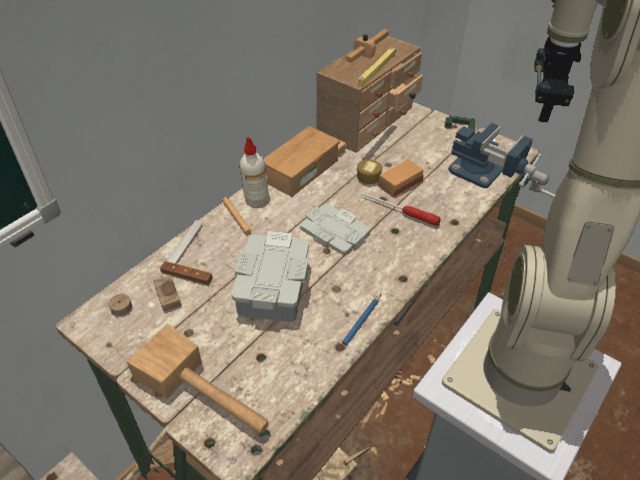

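The top view shows the real, larger lid at about (288,218), turned, with the smaller decoy at (365,218). The mallet is to its left and the screwdriver and sanding block to its right. From the pads, the box is centred near (0.534, 0.134) with yaw about 0.55. I'll move over it with the gripper closed.

>>> apply_moves --commands '[{"linear": [0.1, 0.15, 0.15], "rot": [0, 0, 0], "grip": 1}, {"linear": [0.25, 0.5, 0.3], "rot": [0, 0, 0], "grip": 1}, {"linear": [0.45, 1, 0.3], "rot": [0, 0, 0], "grip": 1}, {"linear": [0.45, 1, 0.3], "rot": [0, 0, 0], "grip": 1}, {"linear": [0.45, 1, 0.3], "rot": [0, 0, 0], "grip": 1}, {"linear": [0.45, 1, 0.3], "rot": [0, 0, 0], "grip": 1}, {"linear": [0.45, 1, 0.3], "rot": [0, 0, 0], "grip": 1}, {"linear": [0.45, 1, 0.3], "rot": [0, 0, 0], "grip": 1}]' --newtons 30

```text
time: 1.5
ee_pos: [0.4017, -0.2607, 0.3001]
eef_rot: [0.975, 0.22, 0.001, 0.001]
ft_force: [-0.8, -0.3, -0.2]
width: 0.0307
```

>>> apply_moves --commands '[{"linear": [0.25, 1, 0], "rot": [0, 0, 0], "grip": 1}, {"linear": [0.25, 1, 0], "rot": [0, 0, 0], "grip": 1}, {"linear": [0.25, 1, 0], "rot": [0, 0, 0], "grip": 1}, {"linear": [0.25, 1, 0], "rot": [0, 0, 0], "grip": 1}, {"linear": [0.25, 1, 0], "rot": [0, 0, 0], "grip": 1}, {"linear": [0.25, 1, 0], "rot": [0, 0, 0], "grip": 1}, {"linear": [0.25, 1, 0], "rot": [0, 0, 0], "grip": 1}, {"linear": [0.25, 1, 0], "rot": [0, 0, 0], "grip": 1}]'

```text
time: 2.3
ee_pos: [0.4735, 0.0346, 0.2983]
eef_rot: [0.976, 0.217, 0.0, -0.0]
ft_force: [0.0, -1.1, -0.5]
width: 0.0004
```

>>> apply_moves --commands '[{"linear": [0, 0.3, 0], "rot": [0, 0, 0], "grip": 1}, {"linear": [0, 0.3, 0], "rot": [0, 0, 0], "grip": 1}, {"linear": [0, 0.3, 0], "rot": [0, 0, 0], "grip": 1}, {"linear": [0, 0.3, 0], "rot": [0, 0, 0], "grip": 1}]'

```text
time: 2.7
ee_pos: [0.4735, 0.1217, 0.2981]
eef_rot: [0.977, 0.215, -0.0, 0.0]
ft_force: [0.3, -0.6, -0.4]
width: 0.0006
```

```bash
cat >> h.py <<'E'
def wpx2w(cam,px,z):
    K=np.array(cam["mtx"]);E=np.array(cam["extrinsics"])
    u=(px[0]-K[0,2])/K[0,0];v=(px[1]-K[1,2])/K[1,1];th=np.hypot(u,v)
    d=np.array([u/th*np.sin(th),v/th*np.sin(th),np.cos(th)]);R=E[:3,:3]
    c=-R.T@E[:3,3];d=R.T@d
    return c+d*(z-c[2])/d[2]
E
python3 - <<'E'
from h import *
s=r.read_state();print({k:np.round(s[k],3) for k in("time","ee_pos","eef_rot","ft_force","width")})
c=r.camera("wrist");save(c,"w1")
for t,z in[("lid_centre",.069),("pad_front",.075),("pad_back",.075),("pad_left",.075),("pad_right",.075)]:
    for o in r.spot_point(t,c)[:3]: print(t,round(o["p"],2),np.round(o["location"]),wpx2w(c,o["location"],z).round(3))
E
```

```text
{'time': np.float64(2.7), 'ee_pos': array([0.474, 0.122, 0.298]), 'eef_rot': array([ 0.977,  0.215, -0.   ,  0.   ]), 'ft_force': array([ 0.264, -0.554, -0.386]), 'width': np.float64(0.001)}
lid_centre 0.98 [338. 153.] [0.531 0.136 0.069]
lid_centre 0.79 [495. 226.] [ 0.538 -0.069  0.069]
pad_front 0.85 [344. 205.] [0.483 0.107 0.075]
pad_front 0.81 [523. 244.] [ 0.536 -0.114  0.075]
pad_back 0.94 [465. 212.] [ 0.535 -0.022  0.075]
pad_back 0.82 [334.  91.] [0.59  0.168 0.075]
pad_left 0.84 [471. 265.] [ 0.483 -0.062  0.075]
pad_left 0.75 [259. 158.] [0.492 0.211 0.075]
pad_right 0.84 [520. 185.] [ 0.596 -0.072  0.075]
pad_right 0.57 [418. 145.] [0.578 0.062 0.075]
```

View pics/w1.png

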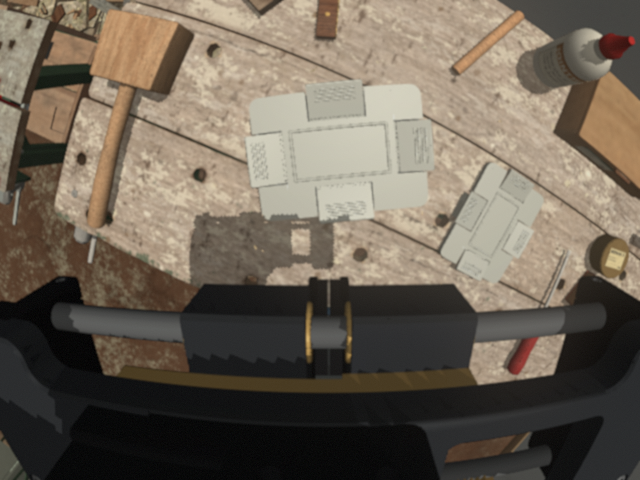

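The wrist view shows the lid centre at (338,153) with four ridged tongues around it. The pads fit centre (0.535, 0.136) and yaw 0.52. I'll start with the front pad at (0.479, 0.104).

>>> apply_moves --commands '[{"linear": [0.02, -0.06, -0.15], "rot": [0, 0, 0], "grip": 1}, {"linear": [0.02, -0.06, -0.3], "rot": [0, 0, 0], "grip": 1}, {"linear": [0.02, -0.06, -0.43], "rot": [0, 0, 0], "grip": 1}, {"linear": [0.02, -0.06, -0.55], "rot": [0, 0, 0], "grip": 1}, {"linear": [0.02, -0.06, -0.62], "rot": [0, 0, 0], "grip": 1}, {"linear": [0.02, -0.06, -0.65], "rot": [0, 0, 0], "grip": 1}, {"linear": [0.02, -0.06, -0.665], "rot": [0, 0, 0], "grip": 1}, {"linear": [0.02, -0.06, -0.68], "rot": [0, 0, 0], "grip": 1}, {"linear": [0.02, -0.06, -0.69], "rot": [0, 0, 0], "grip": 1}, {"linear": [0.02, -0.06, -0.695], "rot": [0, 0, 0], "grip": 1}, {"linear": [0.02, -0.06, -0.695], "rot": [0, 0, 0], "grip": 1}]'

```text
time: 4.1
ee_pos: [0.4795, 0.1052, 0.0901]
eef_rot: [0.976, 0.216, 0.0, 0.0]
ft_force: [0.0, -0.1, -0.2]
width: 0.0005
```

>>> apply_moves --commands '[{"linear": [0, 0, -0.01], "rot": [0, 0, 0], "grip": 1}, {"linear": [0, 0, -0.015], "rot": [0, 0, 0], "grip": 1}, {"linear": [0, 0, -0.015], "rot": [0, 0, 0], "grip": 1}]'

```text
time: 4.4
ee_pos: [0.4792, 0.1051, 0.0851]
eef_rot: [0.976, 0.216, -0.0, 0.0]
ft_force: [0.7, 0.8, 0.9]
width: 0.0005
```

```bash
python3 - <<'E'
from h import *
s=r.read_state();print({k:np.round(s[k],3) for k in("time","ee_pos","ft_force")})
c=r.camera("scene");cv2.imwrite("pics/s2.png",cv2.resize(c["frame"][200:340,200:380,::-1],None,fx=4,fy=4,interpolation=2))
E
```

```text
{'time': np.float64(4.4), 'ee_pos': array([0.479, 0.105, 0.085]), 'ft_force': array([0.65 , 0.787, 0.94 ])}
```

View pics/s2.png

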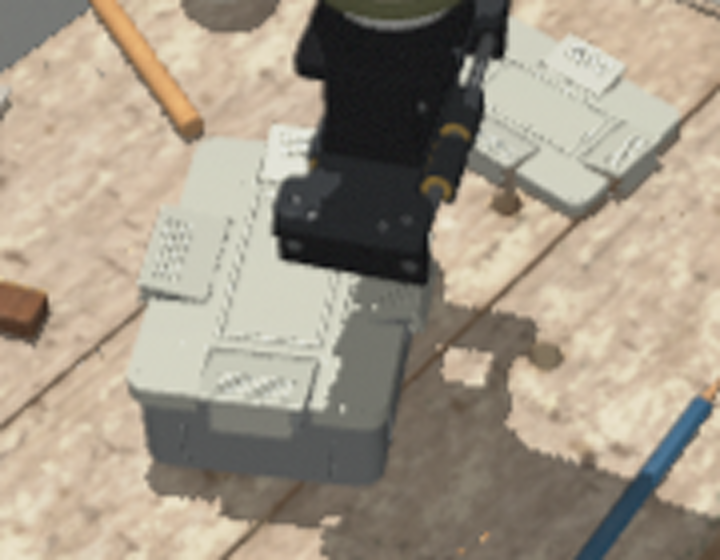

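>>> apply_moves --commands '[{"linear": [0, 0, -0.005], "rot": [0, 0, 0], "grip": 1}, {"linear": [0, 0, -0.01], "rot": [0, 0, 0], "grip": 1}, {"linear": [0, 0, -0.01], "rot": [0, 0, 0], "grip": 1}]'

```text
time: 4.75
ee_pos: [0.4792, 0.1051, 0.0821]
eef_rot: [0.976, 0.216, -0.0, 0.0]
ft_force: [-0.1, -0.2, 0.1]
width: 0.0003
```

>>> apply_moves --commands '[{"linear": [0, 0, -0.005], "rot": [0, 0, 0], "grip": 1}, {"linear": [0, 0, -0.007], "rot": [0, 0, 0], "grip": 1}, {"linear": [0, 0, -0.007], "rot": [0, 0, 0], "grip": 1}]'

```text
time: 5.05
ee_pos: [0.4792, 0.1051, 0.0801]
eef_rot: [0.976, 0.216, -0.0, 0.0]
ft_force: [-0.3, 1.2, -0.2]
width: 0.0007
```

```bash
python3 - <<'E'
from h import *
s=r.read_state();print({k:np.round(s[k],3) for k in("time","ee_pos","ft_force","torque","joint_torque")})
c=r.camera("wrist");cv2.imwrite("pics/w2.png",c["frame"][:,:,::-1])
E
```

```text
{'time': np.float64(5.05), 'ee_pos': array([0.479, 0.105, 0.08 ]), 'ft_force': array([-0.26 ,  1.176, -0.167]), 'torque': array([-0.007, -0.048,  0.012]), 'joint_torque': array([-1.3000e-02, -4.1969e+01, -5.3100e+00, -3.4154e+01,  0.0000e+00,
       -1.0400e-01, -1.4000e-02])}
```

View pics/w2.png

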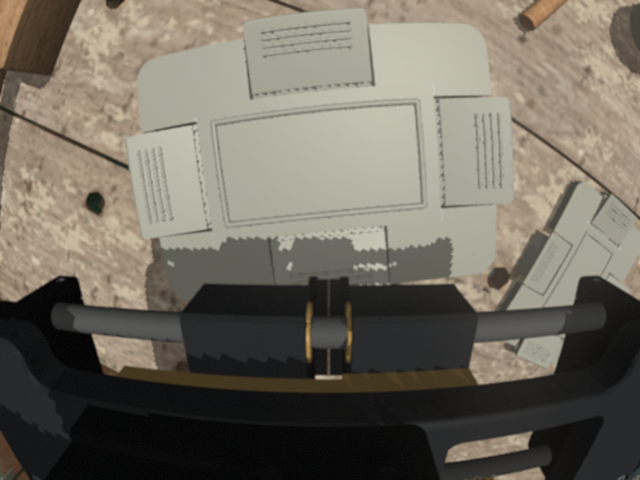

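```bash
cat >> h.py <<'E'
def wproj(cam,p):
    K=np.array(cam["mtx"]);E=np.array(cam["extrinsics"]);q=E[:3,:3]@p+E[:3,3]
    th=np.arctan2(np.hypot(q[0],q[1]),q[2]);n=np.hypot(q[0],q[1])
    return np.array([K[0,0]*th*q[0]/n+K[0,2],K[1,1]*th*q[1]/n+K[1,2]]).round(0)
E
python3 - <<'E'
from h import *
c=r.camera("wrist");p=np.array(r.read_state()["ee_pos"])
print("tcp",wproj(c,p),"tip",wproj(c,p-[0,0,.017]))
for z in(.063,.069,.075): print(z,wproj(c,np.array([.479,.105,z])))
# lid feature pixels on the flat upper face
for n,q in dict(panelTL=(213,121),panelTR=(419,99),panelBR=(426,206),panelBL=(229,223),hingeF_L=(272,237),hingeF_R=(387,228),hingeL_t=(197,123),hingeL_b=(210,230),hingeR_t=(436,97),hingeR_b=(441,205),hingeB_L=(251,97),hingeB_R=(374,83)).items(): print(n,wpx2w(c,q,.069).round(4))
for t in("lid_centre","pad_front","pad_back","pad_left","pad_right"):
    for o in r.spot_point(t,c)[:2]: print(t,round(o["p"],2),np.round(o["location"]),wpx2w(c,o["location"],.069 if t=="lid_centre" else .075).round(3))
E
```

```text
tcp [328. 287.] tip [328. 275.]
0.063 [328. 275.]
0.069 [328. 279.]
0.075 [328. 283.]
panelTL [0.5314 0.1935 0.069 ]
panelTR [0.5848 0.1035 0.069 ]
panelBR [0.5371 0.0755 0.069 ]
panelBL [0.4855 0.1652 0.069 ]
hingeF_L [0.4881 0.1413 0.069 ]
hingeF_R [0.5177 0.0889 0.069 ]
hingeL_t [0.5273 0.2013 0.069 ]
hingeL_b [0.4775 0.1736 0.069 ]
hingeR_t [0.59   0.0961 0.069 ]
hingeR_b [0.5411 0.0683 0.069 ]
hingeB_L [0.55  0.18  0.069]
hingeB_R [0.5816 0.1273 0.069 ]
lid_centre 0.8 [579. 286.] [ 0.539 -0.046  0.069]
lid_centre 0.71 [315. 166.] [0.531 0.136 0.069]
pad_front 0.62 [330. 282.] [0.48  0.104 0.075]
pad_back 0.97 [542. 264.] [ 0.54  -0.003  0.075]
pad_back 0.88 [305.  34.] [0.589 0.168 0.075]
pad_left 0.96 [540. 351.] [ 0.491 -0.042  0.075]
pad_left 0.81 [155. 184.] [0.49  0.21  0.075]
pad_right 0.86 [619. 217.] [ 0.591 -0.044  0.075]
pad_right 0.8 [489. 152.] [0.578 0.06  0.075]
```

>>> apply_moves --commands '[{"linear": [0, 0, -0.005], "rot": [0, 0, 0], "grip": 1}, {"linear": [0, 0, -0.01], "rot": [0, 0, 0], "grip": 1}]'

```text
time: 5.6
ee_pos: [0.4793, 0.1051, 0.0771]
eef_rot: [0.976, 0.216, 0.0, 0.0]
ft_force: [0.2, 0.4, -0.2]
width: 0.0003
```

>>> apply_moves --commands '[{"linear": [0, 0, -0.005], "rot": [0, 0, 0], "grip": 1}, {"linear": [0, 0, -0.007], "rot": [0, 0, 0], "grip": 1}]'

```text
time: 5.8
ee_pos: [0.4792, 0.1051, 0.0748]
eef_rot: [0.976, 0.216, -0.0, 0.0]
ft_force: [0.3, -1.0, 0.5]
width: 0.0008
```

```bash
python3 - <<'E'
from h import *
c=r.camera("scene");w=r.camera("wrist")
a=cv2.resize(c["frame"][200:340,210:360,::-1],(420,392),interpolation=2)
b=cv2.resize(w["frame"][210:310,270:370,::-1],(380,392),interpolation=2)
cv2.imwrite("pics/s3.png",np.hstack([a[:, :],b]))
p=np.array(r.read_state()["ee_pos"]);print(p,wproj(w,p-[0,0,.017]))
K=np.array(c["mtx"]);E=np.array(c["extrinsics"]);q=K@(E[:3,:3]@(p-[0,0,.017])+E[:3,3]);print(q[:2]/q[2])
E
```

```text
[0.4791718  0.10511794 0.07491299] [328. 275.]
[299.63531907 273.34321973]
```

View pics/s3.png

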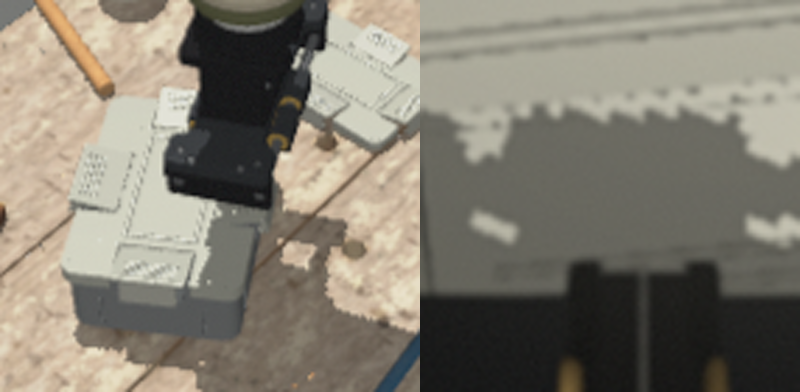

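No contact force yet at a nominal tip height of 0.058. The readings suggest that the closed fingertips are shorter than stated, so I'll keep going down in small steps guided by force.

>>> apply_moves --commands '[{"linear": [0, 0, -0.005], "rot": [0, 0, 0], "grip": 1}, {"linear": [0, 0, -0.01], "rot": [0, 0, 0], "grip": 1}]'

```text
time: 6.1
ee_pos: [0.4794, 0.1052, 0.072]
eef_rot: [0.976, 0.216, 0.0, 0.0]
ft_force: [-0.2, -0.2, -0.9]
width: 0.0006
```

>>> apply_moves --commands '[{"linear": [0, 0, -0.005], "rot": [0, 0, 0], "grip": 1}, {"linear": [0, 0, -0.01], "rot": [0, 0, 0], "grip": 1}]'

```text
time: 6.3
ee_pos: [0.4793, 0.1051, 0.0689]
eef_rot: [0.976, 0.216, 0.0, 0.0]
ft_force: [0.5, 0.1, 0.1]
width: 0.0001
```

>>> apply_moves --commands '[{"linear": [0, 0, -0.005], "rot": [0, 0, 0], "grip": 1}, {"linear": [0, 0, -0.01], "rot": [0, 0, 0], "grip": 1}]'

```text
time: 6.5
ee_pos: [0.4793, 0.1051, 0.0659]
eef_rot: [0.976, 0.216, -0.0, 0.0]
ft_force: [0.5, -0.4, 0.5]
width: 0.0006
```

```bash
python3 - <<'E'
from h import *
w=r.camera("wrist");c=r.camera("top")
b=cv2.resize(w["frame"][150:330,230:430,::-1],(440,396),interpolation=2)
a=cv2.resize(c["frame"][170:290,230:350,::-1],(360,396),interpolation=2)
cv2.imwrite("pics/s4.png",np.hstack([b,a]))
s=r.read_state();p=np.array(s["ee_pos"]);print(p,s["ft_force"],s["eef_rot"])
E=np.array(w["extrinsics"]);print("wrist cam pos",-E[:3,:3].T@E[:3,3],"axis",E[2,:3],w["mtx"])
for dz in(-.017,0,.02):
  for dx in (0,.0095): print(dz,dx,wproj(w,p+[dx*.9,dx*.42,dz]))
E
```

```text
[0.47917132 0.10510783 0.06584385] [-0.02307791  0.05058589  0.60802813] [ 9.76459373e-01  2.15701350e-01 -1.42093239e-04  5.81360396e-06]
wrist cam pos [0.54597086 0.1357386  0.240961  ] axis [-0.24396171 -0.11364902 -0.96310258] [[371.64829954   0.         328.32726598]
 [  0.         371.64829954 240.48635409]
 [  0.           0.           1.        ]]
-0.017 0 [328. 275.]
-0.017 0.0095 [328. 259.]
0 0 [328. 287.]
0 0.0095 [327. 270.]
0.02 0 [327. 304.]
0.02 0.0095 [327. 285.]
```

View pics/s4.png

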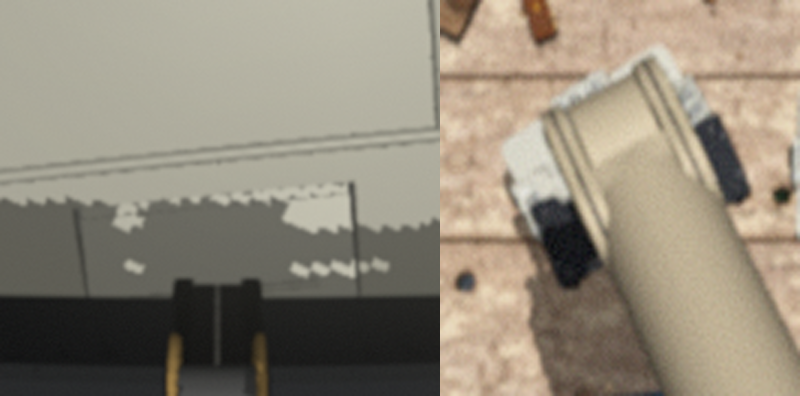

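>>> apply_moves --commands '[{"linear": [0, 0, -0.005], "rot": [0, 0, 0], "grip": 1}, {"linear": [0, 0, -0.007], "rot": [0, 0, 0], "grip": 1}]'

```text
time: 6.8
ee_pos: [0.4793, 0.1051, 0.0639]
eef_rot: [0.976, 0.216, -0.0, 0.0]
ft_force: [0.1, -0.5, -0.2]
width: 0.0002
```

>>> apply_moves --commands '[{"linear": [0, 0, -0.005], "rot": [0, 0, 0], "grip": 1}, {"linear": [0, 0, -0.007], "rot": [0, 0, 0], "grip": 1}]'

```text
time: 7.0
ee_pos: [0.4793, 0.105, 0.062]
eef_rot: [0.976, 0.216, -0.0, 0.0]
ft_force: [-2.4, -1.8, 6.0]
width: 0.0005
```

>>> apply_moves --commands '[{"linear": [0, 0, -0.005], "rot": [0, 0, 0], "grip": 1}, {"linear": [0, 0, -0.007], "rot": [0, 0, 0], "grip": 1}]'

```text
time: 7.2
ee_pos: [0.4792, 0.1049, 0.06]
eef_rot: [0.976, 0.216, -0.0, 0.0]
ft_force: [-3.6, -1.4, 6.0]
width: 0.0005
```

Contact: 6 N upwards at TCP z 0.062. I'll keep pressing until it clicks and reaches the hard stop.

>>> apply_moves --commands '[{"linear": [0, 0, -0.005], "rot": [0, 0, 0], "grip": 1}, {"linear": [0, 0, -0.007], "rot": [0, 0, 0], "grip": 1}]'

```text
time: 7.4
ee_pos: [0.4791, 0.1049, 0.0578]
eef_rot: [0.976, 0.216, -0.0, 0.0]
ft_force: [-1.4, -0.9, 5.3]
width: 0.0004
```

>>> apply_moves --commands '[{"linear": [0, 0, -0.005], "rot": [0, 0, 0], "grip": 1}, {"linear": [0, 0, -0.005], "rot": [0, 0, 0], "grip": 1}]'

```text
time: 7.6
ee_pos: [0.4793, 0.1051, 0.056]
eef_rot: [0.976, 0.216, -0.0, 0.0]
ft_force: [0.3, 0.4, -0.6]
width: 0.0005
```

>>> apply_moves --commands '[{"linear": [0, 0, -0.005], "rot": [0, 0, 0], "grip": 1}, {"linear": [0, 0, -0.005], "rot": [0, 0, 0], "grip": 1}]'

```text
time: 7.8
ee_pos: [0.4794, 0.1051, 0.0556]
eef_rot: [0.976, 0.216, -0.0, 0.0]
ft_force: [-6.6, -1.6, 16.9]
width: 0.0007
```

The front tongue clicked: force fell to 0, then hit the hard stop at 17 N with TCP z 0.0556. Next is the left tongue.

>>> apply_moves --commands '[{"linear": [0, 0, 0.06], "rot": [0, 0, 0], "grip": 1}, {"linear": [0, 0, 0.13], "rot": [0, 0, 0], "grip": 1}, {"linear": [0.02, 0.15, 0.13], "rot": [0, 0, 0], "grip": 1}, {"linear": [0.04, 0.28, 0.13], "rot": [0, 0, 0], "grip": 1}, {"linear": [0.04, 0.355, 0.13], "rot": [0, 0, 0], "grip": 1}, {"linear": [0.04, 0.355, 0.08], "rot": [0, 0, 0], "grip": 1}, {"linear": [0.04, 0.355, 0.05], "rot": [0, 0, 0], "grip": 1}, {"linear": [0.04, 0.355, 0.035], "rot": [0, 0, 0], "grip": 1}, {"linear": [0.04, 0.355, 0.025], "rot": [0, 0, 0], "grip": 1}, {"linear": [0.04, 0.355, 0.018], "rot": [0, 0, 0], "grip": 1}, {"linear": [0.04, 0.355, 0.012], "rot": [0, 0, 0], "grip": 1}]'

```text
time: 8.9
ee_pos: [0.4913, 0.2112, 0.0588]
eef_rot: [0.977, 0.215, -0.0, 0.0]
ft_force: [-4.2, 0.6, 8.0]
width: 0.0006
```

>>> apply_moves --commands '[{"linear": [0, 0, -0.005], "rot": [0, 0, 0], "grip": 1}, {"linear": [0, 0, -0.008], "rot": [0, 0, 0], "grip": 1}]'

```text
time: 9.1
ee_pos: [0.4916, 0.2112, 0.0562]
eef_rot: [0.977, 0.215, 0.0, 0.0]
ft_force: [-0.9, 0.1, 0.4]
width: 0.0008
```

>>> apply_moves --commands '[{"linear": [0, 0, -0.004], "rot": [0, 0, 0], "grip": 1}, {"linear": [0, 0, -0.004], "rot": [0, 0, 0], "grip": 1}]'

```text
time: 9.3
ee_pos: [0.4917, 0.2113, 0.0556]
eef_rot: [0.977, 0.215, 0.0, 0.0]
ft_force: [-3.8, -2.9, 12.4]
width: 0.0004
```

The left tongue shows the same pattern: 8 N, then 0, then 12 N at the stop. Next is the back tongue.

>>> apply_moves --commands '[{"linear": [0, 0, 0.06], "rot": [0, 0, 0], "grip": 1}, {"linear": [0, 0, 0.13], "rot": [0, 0, 0], "grip": 1}, {"linear": [0.13, -0.06, 0.13], "rot": [0, 0, 0], "grip": 1}, {"linear": [0.26, -0.11, 0.13], "rot": [0, 0, 0], "grip": 1}, {"linear": [0.33, -0.145, 0.13], "rot": [0, 0, 0], "grip": 1}, {"linear": [0.33, -0.145, 0.08], "rot": [0, 0, 0], "grip": 1}, {"linear": [0.33, -0.145, 0.05], "rot": [0, 0, 0], "grip": 1}, {"linear": [0.33, -0.145, 0.035], "rot": [0, 0, 0], "grip": 1}, {"linear": [0.33, -0.145, 0.025], "rot": [0, 0, 0], "grip": 1}, {"linear": [0.33, -0.145, 0.018], "rot": [0, 0, 0], "grip": 1}, {"linear": [0.33, -0.145, 0.012], "rot": [0, 0, 0], "grip": 1}]'

```text
time: 10.4
ee_pos: [0.5903, 0.1694, 0.0595]
eef_rot: [0.976, 0.216, 0.001, -0.0]
ft_force: [-0.2, 0.8, 7.3]
width: 0.0004
```

>>> apply_moves --commands '[{"linear": [0, 0, -0.005], "rot": [0, 0, 0], "grip": 1}, {"linear": [0, 0, -0.008], "rot": [0, 0, 0], "grip": 1}]'

```text
time: 10.6
ee_pos: [0.5902, 0.1692, 0.0567]
eef_rot: [0.976, 0.216, 0.001, -0.0]
ft_force: [-0.1, 0.0, 0.0]
width: 0.0006
```

>>> apply_moves --commands '[{"linear": [0, 0, -0.004], "rot": [0, 0, 0], "grip": 1}, {"linear": [0, 0, -0.004], "rot": [0, 0, 0], "grip": 1}]'

```text
time: 10.8
ee_pos: [0.5901, 0.1689, 0.0558]
eef_rot: [0.976, 0.216, 0.0, -0.0]
ft_force: [-2.4, 1.2, 9.4]
width: 0.0003
```

Back tongue clicked as well. The right one is last.

>>> apply_moves --commands '[{"linear": [0, 0, 0.06], "rot": [0, 0, 0], "grip": 1}, {"linear": [0, 0, 0.13], "rot": [0, 0, 0], "grip": 1}, {"linear": [-0.01, -0.15, 0.13], "rot": [0, 0, 0], "grip": 1}, {"linear": [-0.03, -0.28, 0.13], "rot": [0, 0, 0], "grip": 1}, {"linear": [-0.037, -0.365, 0.13], "rot": [0, 0, 0], "grip": 1}, {"linear": [-0.037, -0.365, 0.08], "rot": [0, 0, 0], "grip": 1}, {"linear": [-0.037, -0.365, 0.05], "rot": [0, 0, 0], "grip": 1}, {"linear": [-0.037, -0.365, 0.035], "rot": [0, 0, 0], "grip": 1}, {"linear": [-0.037, -0.365, 0.025], "rot": [0, 0, 0], "grip": 1}, {"linear": [-0.037, -0.365, 0.018], "rot": [0, 0, 0], "grip": 1}, {"linear": [-0.037, -0.365, 0.012], "rot": [0, 0, 0], "grip": 1}]'

```text
time: 11.9
ee_pos: [0.5791, 0.0596, 0.0587]
eef_rot: [0.976, 0.216, -0.0, 0.0]
ft_force: [-3.4, -1.3, 7.0]
width: 0.0004
```

>>> apply_moves --commands '[{"linear": [0, 0, -0.005], "rot": [0, 0, 0], "grip": 1}, {"linear": [0, 0, -0.008], "rot": [0, 0, 0], "grip": 1}]'

```text
time: 12.1
ee_pos: [0.5794, 0.0595, 0.056]
eef_rot: [0.976, 0.216, 0.0, -0.0]
ft_force: [0.7, -0.2, -0.2]
width: 0.0004
```

>>> apply_moves --commands '[{"linear": [0, 0, -0.004], "rot": [0, 0, 0], "grip": 1}, {"linear": [0, 0, -0.004], "rot": [0, 0, 0], "grip": 1}]'

```text
time: 12.3
ee_pos: [0.5795, 0.0595, 0.0557]
eef_rot: [0.976, 0.216, 0.0, 0.0]
ft_force: [-4.5, -0.5, 11.9]
width: 0.0005
```

All four have clicked. I'll go straight up, back off, and check with a picture.

>>> apply_moves --commands '[{"linear": [0, 0, 0.15], "rot": [0, 0, 0], "grip": 1}, {"linear": [0, 0, 0.3], "rot": [0, 0, 0], "grip": 1}, {"linear": [0, 0, 0.45], "rot": [0, 0, 0], "grip": 1}, {"linear": [0, -0.05, 0.6], "rot": [0, 0, 0], "grip": 1}, {"linear": [-0.15, -0.15, 0.75], "rot": [0, 0, 0], "grip": 1}, {"linear": [-0.3, -0.3, 0.8], "rot": [0, 0, 0], "grip": 1}, {"linear": [-0.4, -0.4, 0.8], "rot": [0, 0, 0], "grip": 1}, {"linear": [-0.4, -0.5, 0.8], "rot": [0, 0, 0], "grip": 1}, {"linear": [-0.4, -0.5, 0.8], "rot": [0, 0, 0], "grip": 1}]'

```text
time: 13.2
ee_pos: [0.4572, -0.0976, 0.2955]
eef_rot: [0.977, 0.211, 0.0, 0.002]
ft_force: [-0.3, 0.4, -0.2]
width: 0.0006
```

```bash
python3 - <<'E'
from h import *
c=r.camera("scene");w=r.camera("wrist")
a=cv2.resize(c["frame"][215:335,215:335,::-1],(390,390),interpolation=2)
b=cv2.resize(w["frame"][40:280,150:390,::-1],(390,390),interpolation=2)
cv2.imwrite("pics/s5.png",np.hstack([a,b]))
s=r.read_state();print(s["time"],s["ee_pos"],s["ft_force"])
for o in r.spot_point("lid_centre",c)[:2]: print(round(o["p"],2),px2w(c,o["location"],.069).round(3))
for t in("screwdriver","sanding_block","mallet"): print(t,[(round(o["p"],2),o["bbox"]) for o in r.search_frame(t,c)[:1]])
E
```

```text
13.3 [ 0.45902061 -0.09215601  0.29494154] [0.55322697 0.28802799 0.17734726]
0.64 [ 0.507 -0.047  0.069]
0.59 [0.528 0.13  0.069]
screwdriver [(0.63, [365.4, 194.9, 78.2, 28.8])]
sanding_block [(0.85, [375.7, 161.4, 48.4, 35.6])]
mallet [(0.57, [126.2, 325.9, 141.0, 107.9])]
```

View pics/s5.png

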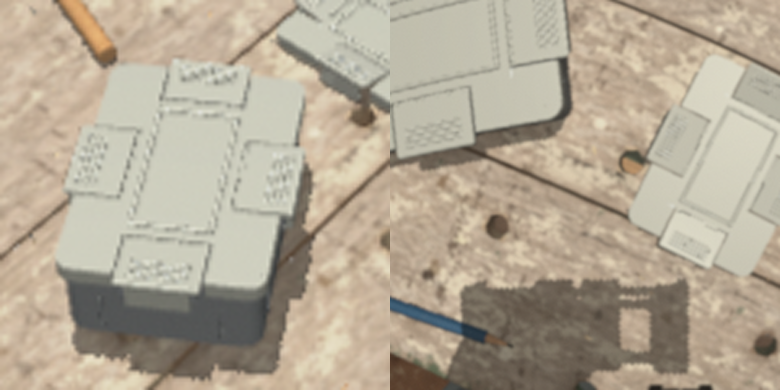

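The scene crop shows all four tongues the same shade as the lid and flush with it. The box is where it was and the tools are undisturbed, so I'm handing in.

```bash
python3 -c "
from bench import r
print(r.close_job())"
```

```text
the job is handed in; nothing more can be done
None
```

I pressed all four tongues shut with the closed fingertips, in the order front, left, back, right, and handed the job in at about 13 s. No verdict is reported.

- **Force:** each tongue resisted with about 6–8 N and fell to about 0 at the click. Each then met the hard stop at 9–17 N, all at TCP z ≈ 0.0557 m.
- **Final picture:** all four tongues look flush with the lid. The detector put the lid centre at (0.528, 0.130), against about (0.535, 0.136) before. That is within its scatter and suggests the box hardly moved.
- **Tools:** the mallet, screwdriver and sanding block were found in the last scene picture in about the places they appeared at the start. I compared these by eye only and did not measure how far each might have shifted.
- **Disagreement:** when shut, the fingertips sit about 13 mm behind the TCP, not 17 mm ahead as stated. Contact therefore came about 30 mm lower than planned, and I felt for it in small steps guided by force.

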